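# Snap a test cartridge into the reader and hold it down

### The arm

A 6-joint arm with a two-finger parallel gripper is mounted at the origin on a cart in front of the work surface, level with it; the furniture and walls round the work are solid. World frame = base frame: x ahead of the robot, y to its left, z up, the work surface at z = 0. Lengths are in m, angles in rad, forces in N, time in s.
With the tool pointing down it reaches from about 0.425 to 0.95 m from the base axis. Payload 3.5 kg.
Tool frame: the origin (TCP) lies at the very end of the fingers, on their centre line; the grasp point (between the pads) lies 19 mm behind it; z points along the fingers, y is the line along which they close (so a half turn about z gives the same grasp; the last joint's range is limited). The gripper opens to 85 mm and grips with 20 to 120 N. Pads are 22 mm wide; open, the fingers measure 114 mm over their backs; the gripper's body (76 mm by 85 mm) begins 54 mm behind the grasp point. The pads swing forward as they close: fully open they stand 13 mm farther back than shut.
Start: joints at [1.103, 0.286, 1.577, -0, 1.279, -0.15], TCP at [0.211, 0.641, 0.231] pointing down, gripper open.
Joint ranges: [-2.77, 2.77], [-0.9, 2.22], [0.21, 2.48], [-1.53, 4.67], [0.24, 2.81], [-2.84, 2.84]. Speed limits (rad/s): [2.79, 2.79, 3.14, 3.14, 3.14, 3.14].

### API

Orientations are given as a unit quaternion [x, y, z, w].
In Python, from plant import ctrl, optics, sensors, sign_off gives the robot as it stands (ctrl), with the cameras (optics), the job as plain functions and the readings (sensors).
- The arm moves only by the shell command python3 inch.py FILE [FORCE], which reads ROWS from the file FILE. ROWS is a JSON list that holds a single list of rows (three levels of brackets), with 1 to 10 rows, each of 7 numbers: dx, dy, dz in fractions of the full range, 1 being 50 cm, then a rotation vector rx, ry, rz in fractions of the full range, 1 being pi rad, then the opening from 0.0 (shut) to 1.0 (fully open); each row is the pose to reach, as a shift and turn from the pose commanded when the command began, along the tool's axes at that moment; what a row does not reach only later rows make up. A row lasts 1/8 s, in which the tool goes at most 0.0625 m and 0.188 rad, less where a joint would pass 70% of its speed; a pose out of reach is approached as far as the arm can. The fingers move at their own pace and stop on an object; FORCE is the grip in N (left out, the last holds). Time passes only in rows, so rows that do not move let the fingers close. It prints the time, the measured TCP pose, the force, the opening and the grip force at its end. No shift or turn number may pass 1 either way. Input that does not fit is refused with a message, and nothing moves.
- sensors.get_state(): the state, without advancing time (a new reading comes with each control period).
- optics.read_camera(name): name is "scene" or "side" or "wrist"; returns a dict with "pixels" (384x512x3 uint8, red, green, blue), "camera_matrix" (3x3 intrinsics, pixels), "xyz" and "orientation" of the camera in the world. Camera axes: x right, y down, z forward; pixel columns grow to the right and rows downward; lengths in m; the calibration is good to about 2 mm. A picture is of the moment at which its call begins. There is no depth.
- sign_off(): hands the job in; it is judged then, once.
The state is a dict: "time": time; "qpos": joint angles; "dq": joint speeds; "joint_efforts": joint torques, N m; "eef_pos": TCP position; "tcp_rot": TCP orientation; "contact_force": force on the tool from outside, world axes, zero at the start; "wrist_torque": the same for the moment, N m; "opening": opening from 0.0 (shut) to 1.0 (fully open); "finger_force": force on a finger pad.
Only numpy, scipy, OpenCV 4.12 (cv2) and the standard library are available. Lean on these libraries where they do the work, as an engineer would, in place of code of your own. Each camera call takes 0.05 s, during which the arm holds its last target. There are 200 camera calls.

### The job

Take the shouldered test cartridge (the one with the narrow neck, not the straight-sided blank) out of the rack, slide it foot first into the slot of the cartridge reader, and press it down until both spring latches snap over its shoulders. Keep pressing, so that the sprung seat under it is pushed down to its stop, and finish like that, with the gripper still holding or pressing the cartridge down. Leave the blank in its slot and do not disturb the other things on the bench.

Things in the scene. Friction and masses are not known exactly. Their poses are not given: they have to be found in the camera images.
- cartridge: test cartridge: grey plastic slab, 12 mm thick (x), 95 mm tall (z), standing in a slot of the rack; about 60 g. Foot 54 mm wide (y) up to z = 50 mm, its lowest 4 mm drawn in to 50 x 9 mm. Origin: centre of the underside. A half turn about z makes no difference
- shoulder (a point): centre of the cartridge's snap shoulder, 50.5 mm above its underside: a ledge 62 mm wide (y) and 1.5 mm thick, 9 mm beyond the neck at either side; below it a wedge widens from 54 mm (z = 41 mm) to 62 mm (z = 49 mm)
- neck (a point): point on the cartridge's axis 78 mm above its underside, where the neck is gripped across its 12 mm thickness (x). The neck is 44 mm wide (y) and reaches from 50.5 to 95 mm
- blank: a straight-sided blank plate of grey plastic in the other slot of the rack, 12 (x) x 54 (y) x 62 (z) mm, without neck or shoulders; to be left alone. Origin: centre of the underside
- rack: fixed white rack, 54 (x) x 164 (y) x 36 (z) mm, two upright slots end to end at y = +40 and -40 mm, each 16 mm (x) by 58 mm (y), floor at z = 6 mm, 30 mm deep, open at the top. Origin: centre of the underside
- reader: fixed white cartridge reader. Origin: on the table right under the slot's axis; x is across the slot, y along it. It reaches x = -80 (console with display, 27 mm high) to +45 mm, y = -63 to +63 mm. The slot is 14 mm (x) by 56 mm (y, end walls 48 mm high) and goes straight down
- slot_mouth (a point): centre of the slot's mouth, 61 mm above the reader's origin: its lip is 20 mm wide (x), narrows to 14 mm within 7 mm, and is about 34 mm wide over the outside
- snap_line (a point): point on the slot's axis 68.5 mm above the reader's origin, level with the undersides of the two grey spring latches at the slot's ends. Their rounded noses reach in to y = +-28 mm, tops at 74 mm. The cartridge's wedge meets them when its underside is about 28 mm above the reader's origin, takes 5 to 15 N, and at about 19 mm they snap in over the shoulder: the force drops
- seat (a joint): sprung steel plate at the bottom of the slot, m downward: 0 free (its top at z = 20 mm of the reader), 0.006 at its stop (z = 14 mm). Spring 1.2 N at 0, 6 N at the stop. A snapped-in cartridge that is let go rests at about 0.002, against the latches; pressed home it reads 0.006
- latch_left (a joint): latch at the slot's +y end, m outward: 0 at rest (also when snapped in over the shoulder), about 0.003 when spread by the shoulder, 0.006 at most; spring 1.6 N at 0, 4.6 N at 0.003
- latch_right (a joint): latch at the slot's -y end, m outward: the same
- calculator: grey pocket calculator lying on the bench, 112 x 68 x 12 mm; bystander. Origin: centre of the underside
- sample_cup: white sample cup with a green lid, 64 mm across, 66 mm tall; bystander. Origin: centre of the underside
- eyepiece: black microscope eyepiece, 33 mm across, 46 mm tall; bystander. Origin: centre of the underside

How it is judged:
On the way, in this order (a step that is already met when the one before it is completed fails the run):
1. the cartridge is lifted clear of the rack by the gripper (height (world z) of cartridge above 0.045 m and contact force between the fingers and cartridge above 1 N), for 0.1 s.
2. its foot is in the reader's slot, more than 10 mm deep, upright and in line (z of cartridge in the frame of reader below 0.05 m and horizontal distance between cartridge and reader below 0.005 m and angle between the y axis of cartridge and the y axis of reader, either way round below 0.12 rad and angle between cartridge's own z axis and vertical below 0.12 rad).
3. both latches have snapped in over the shoulders (z of cartridge in the frame of reader below 0.019 m and value of joint each of latch_left, latch_right below 0.001 m), for 0.1 s.
At the end, for the whole second after the job is handed in: cartridge upright in the slot (within 4 mm of its axis), both latches within 1 mm of rest over its shoulders, the gripper still pressing it (over 2 N) with the seat down more than 4.5 of its 6 mm; the blank moved less than 20 mm, the other things less than 30 mm (z of cartridge in the frame of reader below 0.0165 m and horizontal distance between cartridge and reader below 0.004 m and angle between cartridge's own z axis and vertical below 0.1 rad and value of joint each of latch_left, latch_right below 0.001 m and value of joint seat above 0.0045 m and contact force between the fingers and cartridge above 2 N and distance of blank from where it was at the start of the episode below 0.02 m and distance of each of calculator, sample_cup, eyepiece from where it was at the start of the episode below 0.03 m); the arm keeps its last pose, push and grip.
It fails at once if the blank is taken from its slot (distance of blank from where it was at the start of the episode above 0.025 m).
It fails at once if a bystander is pushed away or knocked over (distance of any of calculator, sample_cup, eyepiece from where it was at the start of the episode above 0.04 m or angle between any of sample_cup, eyepiece's own z axis and vertical above 0.6 rad).
It also fails if it takes over 45 s, if anything falls off the work surface, if the arm or the gripper's body presses on something with over 40 N, if the wrist force passes 120 N, or if a joint passes its speed limit or range.

## Working session

There is one attempt and no reset: what is moved stays moved. The work goes in short steps, Python scripts to look and compute and a shell command to move; the robot and the scene stay as the last step left them, time stands still between calls to the robot, and variables do not carry over. Pictures are saved under pics/ and viewed, at most 10 in all, crops included, and the job is handed in when it is done.

```bash
ls; mkdir -p pics
python3 - <<'E'
from plant import ctrl, optics, sensors, sign_off
import cv2,numpy as np,pickle
d={}
for n in ("scene","side"):
    c=optics.read_camera(n); d[n]=c
    cv2.imwrite(f"pics/{n}0.png",cv2.cvtColor(c["pixels"],cv2.COLOR_RGB2BGR))
    print(n,c["camera_matrix"],c["xyz"],c["orientation"])
pickle.dump(d,open("cams.pkl","wb"))
s=sensors.get_state();print(s)
E
```

```text
inch.py
pics
plant.py
scene [[494.98002257   0.         253.9628579 ]
 [  0.         494.98002257 191.46399916]
 [  0.           0.           1.        ]] [-0.37220699  0.65279786  0.5276187 ] [-0.42351138  0.7148272  -0.48619702  0.27068918]
side [[413.96976036   0.         250.91379465]
 [  0.         413.96976036 191.83496364]
 [  0.           0.           1.        ]] [0.44945698 0.75109111 0.8851531 ] [-0.06816799  0.94124386 -0.32997571  0.0230034 ]
{'time': 0.1, 'qpos': array([ 1.10298424e+00,  2.87108435e-01,  1.57805980e+00,  4.45172634e-06,
        1.27860672e+00, -1.49966288e-01]), 'dq': array([ 0.00107095, -0.00103804, -0.0015424 ,  0.00062942, -0.00198123,
        0.00020764]), 'joint_efforts': array([ 4.77347585e-04, -4.07294476e+01, -2.93699813e+01, -1.86799825e-04,
        3.39838174e-03, -2.11094937e-05]), 'eef_pos': array([0.2106239 , 0.64065822, 0.23004879]), 'tcp_rot': array([ 1.58255310e-01,  9.87397623e-01, -1.03886027e-03, -3.33740257e-04]), 'contact_force': array([ 0.09971387, -0.93453533,  0.48454549]), 'wrist_torque': array([ 0.03090145, -0.0249274 ,  0.0122669 ]), 'finger_force': 0.0, 'opening': 0.999403032674336}
```

View pics/scene0.png

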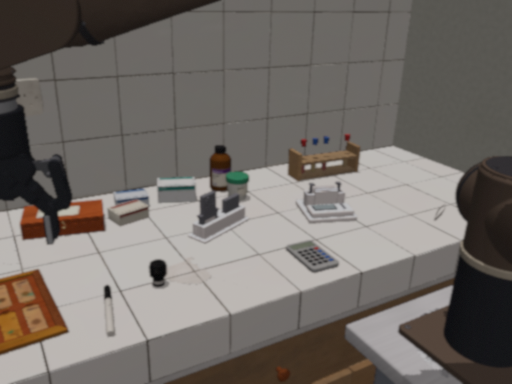

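View pics/side0.png

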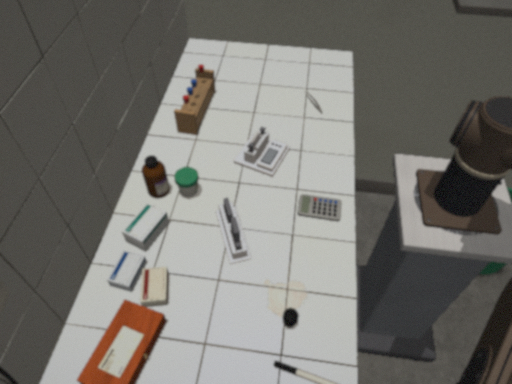

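The scene picture shows the rack at (220,218) with a taller plate at (208,207) and a shorter one at (231,204). The reader is at (325,203), the cup at (237,185), the calculator at (311,255) and the eyepiece at (158,272). In the side picture the rack is at (233,230) and the reader at (262,152). Next I'll look at enlarged crops.

Run:
```python
import cv2,numpy as np
a=cv2.imread("pics/scene0.png");b=cv2.imread("pics/side0.png")
f=lambda im,x,y,w,h,s:cv2.resize(im[y:y+h,x:x+w],None,fx=s,fy=s,interpolation=cv2.INTER_CUBIC)
cv2.imwrite("pics/c1.png",np.hstack([f(a,180,180,80,60,5),f(a,290,170,80,60,5)]))
cv2.imwrite("pics/c2.png",np.hstack([f(b,200,190,65,75,6),f(b,230,120,65,75,6)]))
```

```text
(no output)
```

View pics/c1.png

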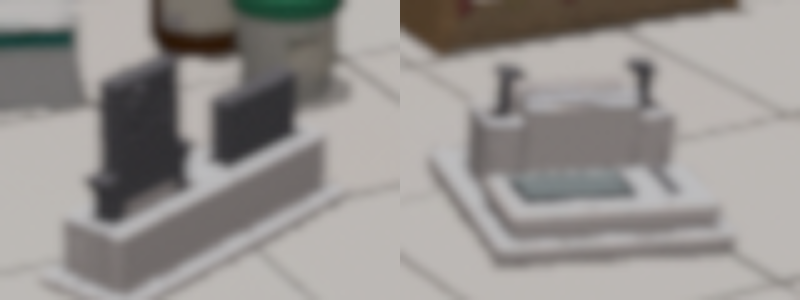

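View pics/c2.png

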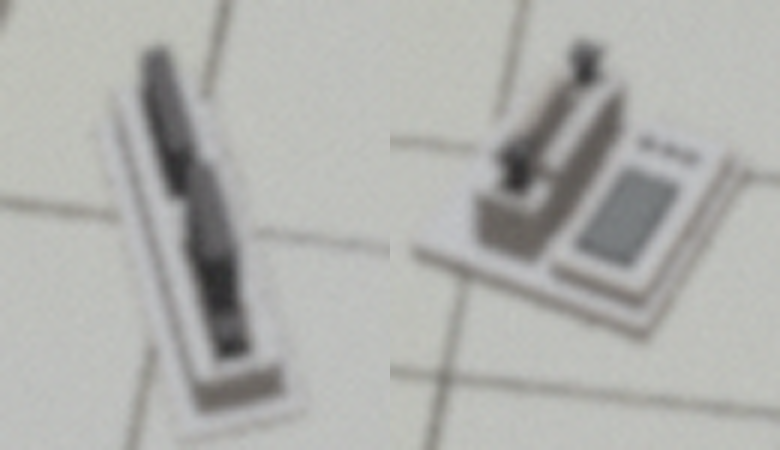

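Zoomed in, the cartridge is the near, left-hand plate (neck top centre at about scene pixel (208,193.5)) and the blank is the far one (top at (231,197)). The reader's latch tops are at scene (311.6,184) and (338.4,183), and at side (251,144) and (262.5,128). I'll compute rough positions from these.

```bash
cat > h.py <<'E'
import numpy as np,pickle
from scipy.spatial.transform import Rotation as R
def ray(c,p,z):
    d=R.from_quat(c["orientation"]).as_matrix()@np.linalg.solve(c["camera_matrix"],[p[0],p[1],1])
    return c["xyz"]+d*(z-c["xyz"][2])/d[2]
def proj(c,P):
    q=(np.atleast_2d(P)-c["xyz"])@R.from_quat(c["orientation"]).as_matrix()@c["camera_matrix"].T
    return q[:,:2]/q[:,2:]
E
python3 - <<'E'
from h import *
d=pickle.load(open("cams.pkl","rb"));a,b=d["scene"],d["side"]
np.set_printoptions(precision=4,suppress=True)
A=lambda x,y:(180+x/5,180+y/5); A2=lambda x,y:(290+(x-400)/5,170+y/5)
B=lambda x,y:(200+x/6,190+y/6); B2=lambda x,y:(230+(x-390)/6,120+y/6)
print("neck top",ray(a,A(140,68),.101),"blank top",ray(a,A(255,87),.068))
print("neck top side",ray(b,B(205,165),.101),"blank",ray(b,B(155,50),.068))
print("rack top scene L,near,R",ray(a,A(66,222),.036),ray(a,A(122,240),.036),ray(a,A(322,138),.036))
print("rack top side near l, r, far l",ray(b,B(197,382),.036),ray(b,B(283,362),.036),ray(b,B(120,90),.036))
print("latch scene",ray(a,A2(508,70),.078),ray(a,A2(642,66),.078))
print("latch side",ray(b,B2(517,145),.078),ray(b,B2(585,48),.078))
print("base corners scene",ray(a,A2(432,152),.003),ray(a,A2(500,252),.003),ray(a,A2(733,240),.003))
print("base corners side",ray(b,B2(415,248),.003),ray(b,B2(645,330),.003),ray(b,B2(750,175),.003))
E
```

```text
neck top [0.5575 0.229  0.101 ] blank top [0.5843 0.1574 0.068 ]
neck top side [0.5655 0.2114 0.101 ] blank [0.6008 0.1342 0.068 ]
rack top scene L,near,R [0.5517 0.2686 0.036 ] [0.5242 0.2538 0.036 ] [0.5807 0.1226 0.036 ]
rack top side near l, r, far l [0.5608 0.2692 0.036 ] [0.5288 0.2554 0.036 ] [0.6176 0.1334 0.036 ]
latch scene [ 0.5501 -0.051   0.078 ] [ 0.5247 -0.1154  0.078 ]
latch side [ 0.5641 -0.0536  0.078 ] [ 0.5414 -0.1225  0.078 ]
base corners scene [ 0.6236 -0.0603  0.003 ] [ 0.5057 -0.0205  0.003 ] [ 0.4644 -0.1332  0.003 ]
base corners side [ 0.6134 -0.0518  0.003 ] [ 0.4977 -0.0158  0.003 ] [ 0.4575 -0.1244  0.003 ]
```

Careful with the scale: shifts go in shares of 50 cm and turns go in shares of pi rad. That gives: -0.44 m is -0.88, -0.35 m is -0.7, 0.84 rad is 0.2674.

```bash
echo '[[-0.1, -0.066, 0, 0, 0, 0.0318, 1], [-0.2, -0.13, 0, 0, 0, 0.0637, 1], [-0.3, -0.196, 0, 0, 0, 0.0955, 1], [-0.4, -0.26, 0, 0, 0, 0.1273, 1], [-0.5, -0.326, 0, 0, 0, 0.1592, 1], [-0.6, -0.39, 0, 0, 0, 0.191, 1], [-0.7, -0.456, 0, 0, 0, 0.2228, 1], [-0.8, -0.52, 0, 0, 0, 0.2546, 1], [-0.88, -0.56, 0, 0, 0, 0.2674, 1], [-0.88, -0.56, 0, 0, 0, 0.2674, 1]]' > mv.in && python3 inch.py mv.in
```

```text
refused: ROWS must be a list holding one list of rows, three levels of brackets. Nothing was moved.
```

I used the wrong layout. The manual says a list holding one list of rows, three levels of brackets; once more.

```bash
echo '[[[-0.1, -0.066, 0, 0, 0, 0.0318, 1], [-0.2, -0.13, 0, 0, 0, 0.0637, 1], [-0.3, -0.196, 0, 0, 0, 0.0955, 1], [-0.4, -0.26, 0, 0, 0, 0.1273, 1], [-0.5, -0.326, 0, 0, 0, 0.1592, 1], [-0.6, -0.39, 0, 0, 0, 0.191, 1], [-0.7, -0.456, 0, 0, 0, 0.2228, 1], [-0.8, -0.52, 0, 0, 0, 0.2546, 1], [-0.88, -0.56, 0, 0, 0, 0.2674, 1], [-0.88, -0.56, 0, 0, 0, 0.2674, 1]]]' > mv.in && python3 inch.py mv.in
python3 - <<'E'
from plant import ctrl, optics, sensors, sign_off
import cv2,pickle
c=optics.read_camera("wrist");pickle.dump(c,open("w1.pkl","wb"))
cv2.imwrite("pics/w1.png",cv2.cvtColor(c["pixels"],cv2.COLOR_RGB2BGR))
s=sensors.get_state();print(s["eef_pos"],s["tcp_rot"],s["qpos"],c["xyz"])
E
```

```text
time: 1.35
eef_pos: [0.5429, 0.2352, 0.2307]
tcp_rot: [0.549, 0.836, -0.0, -0.0]
contact_force: [-1.0, 0.6, -0.5]
opening: 0.997
finger_force: 0.0
[0.54171958 0.23657557 0.23058141] [ 5.48138400e-01  8.36387286e-01 -4.42145768e-04 -6.37276348e-04] [ 2.40076694e-01  1.04835735e-01  1.78846310e+00  3.46629626e-04
  1.24980984e+00 -1.70555154e-01] [0.51257466 0.30592044 0.37362083]
```

View pics/w1.png

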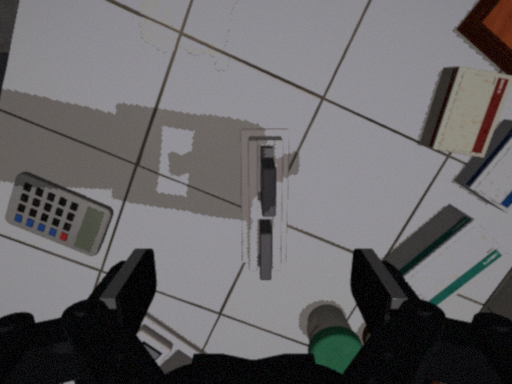

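The wrist picture shows the rack upright at columns 243-288. The cartridge is at about (268,185) in its upper part and the blank at (265,250). The rack is nearly in line with the tool. I'll zoom in on it.

Run:
```python
import cv2
a=cv2.imread("pics/w1.png")[115:290,225:310]
a=cv2.rotate(a,cv2.ROTATE_90_COUNTERCLOCKWISE)
a=cv2.resize(a,None,fx=4.5,fy=4.5,interpolation=cv2.INTER_CUBIC);print(a.shape)
cv2.imwrite("pics/w1c.png",a)
```

```text
(382, 788, 3)
```

View pics/w1c.png

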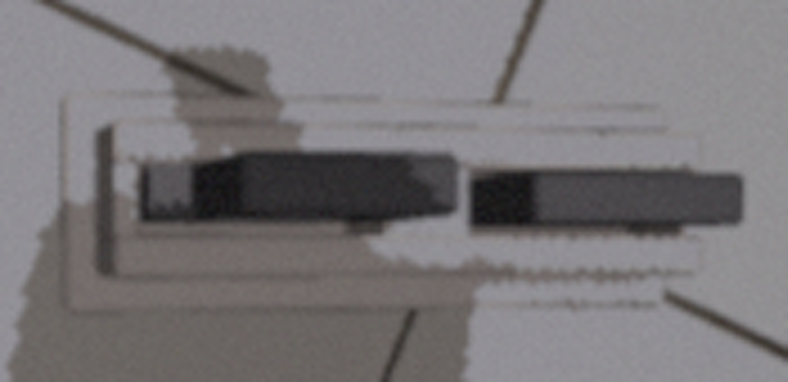

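The zoom shows the neck's top face at crop corners (243,155)-(457,217), the shoulder's left end at u≈140, and the blank's top at (533,172)-(742,225).

Run:
```python
from h import *
np.set_printoptions(precision=4,suppress=True)
c=pickle.load(open("w1.pkl","rb"))
f=lambda u,v,z:ray(c,(225+84.5-(v+.5)/4.5,115-.5+(u+.5)/4.5),z)
n=lambda a,b:np.linalg.norm(a-b)
N=[f(*p,.101) for p in((243,155),(455,154),(457,217),(243,220))]
print("neck",sum(N)/4,"len",n(N[0],N[1]),n(N[3],N[2]),"w",n(N[0],N[3]),n(N[1],N[2]))
B=[f(*p,.068) for p in((533,172),(742,174),(742,225),(533,225))]
print("blank",sum(B)/4,n(B[0],B[1]),n(B[0],B[3]))
Q=[f(*p,.036) for p in((112,124),(700,134),(700,272),(112,274))]
print("rack top",sum(Q)/4,n(Q[0],Q[1]),n(Q[0],Q[3]))
for nm,P in(("neck",N),("blank",B),("rack",Q)):
    d=P[0]+P[3]-P[1]-P[2];print(nm,"yaw",np.arctan2(-d[0],d[1]))
d=B and (sum(N)-sum(B))/4;print("n-b",np.arctan2(-d[0],d[1]),np.hypot(*d[:2]))
print("shoulder end",f(140,190,.0565))
from plant import ctrl, optics, sensors, sign_off
s=sensors.get_state();t=R.from_quat(s["tcp_rot"]).as_matrix();print(t, "ytool ang",np.arctan2(t[1,1],t[0,1]))
C=sum(N)/4; print("tool shift",t.T@(C-s["eef_pos"]))
```

```text
neck [0.5601 0.2283 0.101 ] len 0.042334464843636004 0.04274797041577652 w 0.012056395249368497 0.012217891628676458
blank [0.5913 0.1551 0.068 ] 0.05295866859696446 0.01171371168549273
rack top [0.5756 0.1918 0.036 ] 0.14939941880384816 0.03355884100320376
neck yaw 0.4302243232432115
blank yaw 0.41458837849011543
rack yaw 0.41207812139520855
n-b 0.4033209833417466 0.07954929826490706
shoulder end [0.5479 0.2583 0.0565]
[[-0.3991  0.9169 -0.0016]
 [ 0.9169  0.3991 -0.    ]
 [ 0.0006 -0.0014 -1.    ]] ytool ang 0.41052265394038406
tool shift [-0.015   0.0137  0.1296]
```

The measurements agree with the given sizes: the spacing is 79.5 mm (nominal 80), the neck is 42.5 x 12 mm, and the yaw is 0.41, already in line with the tool. I'll descend with the gripper half open.

```bash
echo '[[[-0.03, 0.0274, 0.06, 0, 0, 0, 0.5], [-0.03, 0.0274, 0.14, 0, 0, 0, 0.5], [-0.03, 0.0274, 0.2, 0, 0, 0, 0.5], [-0.03, 0.0274, 0.26, 0, 0, 0, 0.5], [-0.03, 0.0274, 0.3, 0, 0, 0, 0.5], [-0.03, 0.0274, 0.33, 0, 0, 0, 0.5], [-0.03, 0.0274, 0.33, 0, 0, 0, 0.5]]]' > mv.in && python3 inch.py mv.in
python3 - <<'E'
from plant import ctrl, optics, sensors, sign_off
s=sensors.get_state();print(s["eef_pos"],s["contact_force"])
E
echo '[[[0, 0, 0, 0, 0, 0, 0], [0, 0, 0, 0, 0, 0, 0], [0, 0, 0, 0, 0, 0, 0], [0, 0, 0, 0, 0, 0, 0], [0, 0, 0, 0, 0, 0, 0], [0, 0, 0, 0, 0, 0, 0]]]' > mv.in && python3 inch.py mv.in 70
```

```text
time: 3.02
eef_pos: [0.561, 0.2297, 0.0678]
tcp_rot: [0.547, 0.837, 0.001, 0.001]
contact_force: [0.0, -0.3, 6.8]
opening: 0.128
finger_force: 68.9
```

Scaled: -0.13 m is -0.26, -0.11 m is -0.22.

```bash
echo '[[[0, 0, -0.04, 0, 0, 0, 0], [0, 0, -0.1, 0, 0, 0, 0], [0, 0, -0.16, 0, 0, 0, 0], [0, 0, -0.22, 0, 0, 0, 0], [0, 0, -0.26, 0, 0, 0, 0], [0, 0, -0.26, 0, 0, 0, 0]]]' > mv.in && python3 inch.py mv.in
python3 - <<'E'
from plant import ctrl, optics, sensors, sign_off
import cv2,pickle
from h import *
np.set_printoptions(precision=4,suppress=True)
c=optics.read_camera("wrist");pickle.dump(c,open("w2.pkl","wb"))
cv2.imwrite("pics/w2.png",cv2.cvtColor(c["pixels"],cv2.COLOR_RGB2BGR))
s=sensors.get_state();t=R.from_quat(s["tcp_rot"]).as_matrix();print(s["eef_pos"],t,s["qpos"],s["finger_force"],s["contact_force"])
# stage target: reader viewed. reader approx
L=np.array([[.5501,-.051],[.5247,-.1154],[.5641,-.0536],[.5414,-.1225]])
m=L.mean(0);print(m, t.T@np.r_[m-s["eef_pos"][:2],0])
E
```

```text
time: 3.78
eef_pos: [0.5609, 0.2297, 0.1986]
tcp_rot: [0.547, 0.837, 0.001, 0.001]
contact_force: [0.5, 0.5, -0.6]
opening: 0.13
finger_force: 68.3
[0.56   0.2295 0.1967] [[-0.4014  0.9159  0.0008]
 [ 0.9159  0.4014  0.0002]
 [-0.0002  0.0008 -1.    ]] [ 0.2214  0.1642  1.7863 -0.      1.1903 -0.1916] 68.33635926246643 [-0.4811  0.263  -0.8113]
[ 0.5451 -0.0856] [-0.2826 -0.1401 -0.0001]
```

The cartridge is lifted. Next I'll move to a viewing pose short of the reader, turned to line up with its slot.

Scaled: -0.355 m is -0.71, -0.13 m is -0.26, 0.76 rad is 0.2419.

```bash
echo '[[[-0.05, -0.03, 0, 0, 0, 0.0191, 0], [-0.14, -0.084, 0, 0, 0, 0.0509, 0], [-0.24, -0.14, 0, 0, 0, 0.0828, 0], [-0.34, -0.2, 0, 0, 0, 0.1146, 0], [-0.44, -0.26, 0, 0, 0, 0.1464, 0], [-0.54, -0.318, 0, 0, 0, 0.1783, 0], [-0.62, -0.366, 0, 0, 0, 0.2101, 0], [-0.68, -0.4, 0, 0, 0, 0.2324, 0], [-0.71, -0.418, 0, 0, 0, 0.2419, 0], [-0.71, -0.418, 0, 0, 0, 0.2419, 0]]]' > mv.in && python3 inch.py mv.in
echo '[[[0, 0, 0, 0, 0, 0, 0], [0, 0, 0, 0, 0, 0, 0]]]' > mv.in && python3 inch.py mv.in
python3 - <<'E'
from plant import ctrl, optics, sensors, sign_off
import cv2,pickle
c=optics.read_camera("wrist");pickle.dump(c,open("w3.pkl","wb"))
a=cv2.cvtColor(c["pixels"],cv2.COLOR_RGB2BGR)
cv2.imwrite("pics/w3.png",cv2.resize(a,(800,600),interpolation=cv2.INTER_CUBIC))
E
```

```text
time: 5.08
eef_pos: [0.5104, -0.1797, 0.1951]
tcp_rot: [0.819, 0.574, -0.0, -0.001]
contact_force: [0.3, 0.5, -0.1]
opening: 0.13
finger_force: 68.2
time: 5.32
eef_pos: [0.5111, -0.1783, 0.1962]
tcp_rot: [0.818, 0.575, 0.0, -0.0]
contact_force: [0.3, 1.0, -0.8]
opening: 0.13
finger_force: 68.2
```

View pics/w3.png

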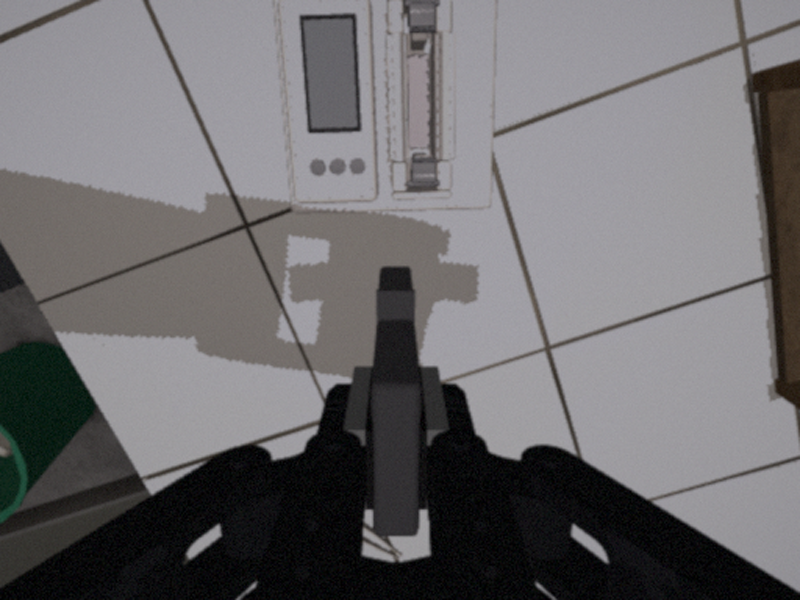

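The wrist view shows the held cartridge hanging straight, with the reader's slot above it at about (422,95) of 800x600, cut off at the top. I'll shift 35 mm forward and zoom.

```bash
echo '[[[0.03, 0, 0, 0, 0, 0, 0], [0.06, 0, 0, 0, 0, 0, 0], [0.07, 0, 0, 0, 0, 0, 0], [0.07, 0, 0, 0, 0, 0, 0], [0.07, 0, 0, 0, 0, 0, 0]]]' > mv.in && python3 inch.py mv.in
python3 - <<'E'
from plant import ctrl, optics, sensors, sign_off
import cv2,pickle
c=optics.read_camera("wrist");s=sensors.get_state();pickle.dump((c,s["eef_pos"],s["tcp_rot"]),open("w4.pkl","wb"))
a=cv2.cvtColor(c["pixels"],cv2.COLOR_RGB2BGR);cv2.imwrite("pics/w4full.png",a)
a=cv2.rotate(a[15:200,170:320],cv2.ROTATE_90_CLOCKWISE)
cv2.imwrite("pics/w4.png",cv2.resize(a,None,fx=4,fy=4,interpolation=cv2.INTER_CUBIC))
print(s["eef_pos"],s["tcp_rot"],c["xyz"],c["orientation"])
E
```

```text
time: 6.0
eef_pos: [0.5229, -0.1467, 0.1963]
tcp_rot: [0.819, 0.574, -0.0, 0.0]
contact_force: [-0.6, 0.7, -0.9]
opening: 0.13
finger_force: 68.2
[ 0.52283852 -0.14685733  0.19633301] [ 8.18630401e-01  5.74320693e-01 -7.62964913e-05  3.83641330e-05] [ 0.54905097 -0.07432108  0.33928621] [ 0.97359627 -0.17084931 -0.02593035  0.1491591 ]
```

View pics/w4.png

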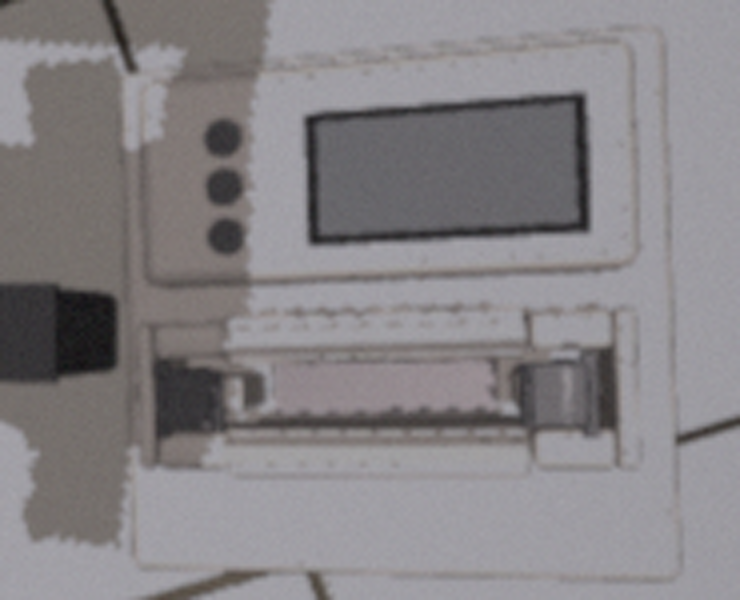

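The zoomed picture shows the base corners at (125,72), (662,28), (681,578) and (135,568), the lip's outer edges at v≈314 and 474, and the latch noses at u≈222 and 522 around v≈396. I'll compute the reader pose in several ways and compare.

Run:
```python
from h import *
np.set_printoptions(precision=4,suppress=True)
c,e,q=pickle.load(open("w4.pkl","rb"))
px=lambda u,v:(170-.5+(v+.5)/4,15+184.5-(u+.5)/4)
f=lambda u,v,z:ray(c,px(u,v),z)
n=lambda a,b:np.linalg.norm(a-b)
yaw=lambda d:np.arctan2(-d[0],d[1])
for zb in(0.,.004,.008):
    P=[f(*p,zb) for p in((125,72),(662,28),(681,578),(135,568))]
    d=P[1]+P[2]-P[0]-P[3];y=yaw(d);C=sum(P)/4
    print("base",zb,C[:2]+.0175*np.array([np.cos(y),np.sin(y)]),y,"len",n(P[0],P[1]),n(P[3],P[2]),"w",n(P[0],P[3]),n(P[1],P[2]))
P=[f(*p,.061) for p in((228,318),(527,310),(530,475),(228,473))]
d=P[1]+P[2]-P[0]-P[3];print("lip",sum(P)/4,yaw(d),"len",n(P[0],P[1]),"w",n(P[0],P[3]),n(P[1],P[2]))
l,r=f(222,397,.072),f(522,395,.072);print("noses",(l+r)/2,yaw(r-l),n(l,r))
l,r=f(190,397,.074),f(561,395,.074);print("latch mid",(l+r)/2,yaw(r-l),n(l,r))
t=R.from_quat(q).as_matrix();print("tool",np.arctan2(t[1,1],t[0,1]))
# where held cartridge edge seen: project shoulder end centre expected
bot=e[2]+.019-.078
print("cart bottom guess",bot)
for h,w in((0.0565-.006,.031),(0,.025)):
    for s in(-.006,.006): print(proj(c,np.r_[e[:2],0]+t[:,0]*w+t[:,1]*s+[0,0,bot+h]))
print("seen shoulder-end px",px(117,300),px(117,372),px(57,287),px(57,380))
```

```text
base 0.0 [ 0.5541 -0.0963] -0.31949199147752566 len 0.1277384391086851 0.12915207625435662 w 0.1286145954776225 0.12695739581211743
base 0.004 [ 0.5542 -0.0961] -0.31949199147752555 len 0.1262324723506866 0.12762944348286903 w 0.12709829931231603 0.12546063713000732
base 0.008 [ 0.5544 -0.0959] -0.31949199147752494 len 0.12472650559268808 0.1261068107113815 w 0.12558200314700968 0.12396387844789726
lip [ 0.5544 -0.0956  0.061 ] -0.32360201274382094 len 0.0586136247542817 w 0.03223617419200087 0.03215208191409672
noses [ 0.5542 -0.096   0.072 ] -0.3266605395672213 0.05661891254951427
latch mid [ 0.5542 -0.0957  0.074 ] -0.32796570307694783 0.06942638453006184
tool -0.34724812938582766
cart bottom guess 0.13733301229010808
[[240.2477 185.0614]]
[[265.7404 185.055 ]]
[[243.2837 170.5719]]
[[262.6598 170.5675]]
seen shoulder-end px (244.625, 170.125) (262.625, 170.125) (241.375, 185.125) (264.625, 185.125)
```

All the estimates agree: the reader is at (0.5543, -0.0959) with yaw -0.324, and the held cartridge appears where it was predicted. Now I'll move over the slot.

Scaled: 0.0587 m is 0.1174, 0.0123 m is 0.0246, -0.0235 rad is -0.0075.

```bash
echo '[[[0.04, 0.008, 0, 0, 0, -0.0032, 0], [0.08, 0.016, 0, 0, 0, -0.0064, 0], [0.11, 0.023, 0, 0, 0, -0.0075, 0], [0.1174, 0.0246, 0, 0, 0, -0.0075, 0], [0.1174, 0.0246, 0.03, 0, 0, -0.0075, 0], [0.1174, 0.0246, 0.06, 0, 0, -0.0075, 0], [0.1174, 0.0246, 0.06, 0, 0, -0.0075, 0], [0.1174, 0.0246, 0.06, 0, 0, -0.0075, 0]]]' > mv.in && python3 inch.py mv.in
cat > chk.py <<'E'
from plant import ctrl, optics, sensors, sign_off
from h import *
np.set_printoptions(precision=4,suppress=True)
s=sensors.get_state();t=R.from_quat(s["tcp_rot"]).as_matrix()
print(s["eef_pos"],"ang",np.arctan2(t[1,1],t[0,1]),"tilt",t[:2,2],"need",t.T@(np.r_[.5543,-.0959,s["eef_pos"][2]]-s["eef_pos"]),"F",s["contact_force"],s["finger_force"])
E
python3 chk.py
```

```text
time: 7.05
eef_pos: [0.5542, -0.0959, 0.166]
tcp_rot: [0.812, 0.584, -0.0, -0.0]
contact_force: [-1.0, -0.5, -0.4]
opening: 0.13
finger_force: 68.2
[ 0.5542 -0.0959  0.166 ] ang -0.32404238320517653 tilt [-0.0004  0.0001] need [ 0.      0.0001 -0.    ] F [-0.9501 -0.527  -0.4406] 68.21201205253601
```

Scaled: 0.05 m is 0.1, 0.044 m is 0.088.

```bash
echo '[[[0, 0, 0.03, 0, 0, 0, 0], [0, 0, 0.06, 0, 0, 0, 0], [0, 0, 0.076, 0, 0, 0, 0], [0, 0, 0.088, 0, 0, 0, 0], [0, 0, 0.1, 0, 0, 0, 0], [0, 0, 0.1, 0, 0, 0, 0]]]' > mv.in && python3 inch.py mv.in; python3 chk.py
```

```text
time: 7.8
eef_pos: [0.5542, -0.0955, 0.1159]
tcp_rot: [0.812, 0.584, -0.0, -0.0]
contact_force: [0.3, -0.1, -0.2]
opening: 0.134
finger_force: 68.2
[ 0.5542 -0.0955  0.1159] ang -0.3234959847753468 tilt [-0.0007  0.0003] need [-0.0003  0.0002 -0.    ] F [ 0.272  -0.0745 -0.2475] 68.21188688278198
```

Run:
```python
from plant import ctrl, optics, sensors, sign_off
import cv2,numpy as np
I=[cv2.cvtColor(optics.read_camera(n)["pixels"],cv2.COLOR_RGB2BGR) for n in("scene","side")]
f=lambda im,x,y,w,h,s:cv2.resize(im[y:y+h,x:x+w],None,fx=s,fy=s,interpolation=cv2.INTER_CUBIC)
cv2.imwrite("pics/d.png",np.hstack([f(I[0],285,140,80,90,5),f(I[1],220,100,80,90,5)]))
```

```text
(no output)
```

View pics/d.png

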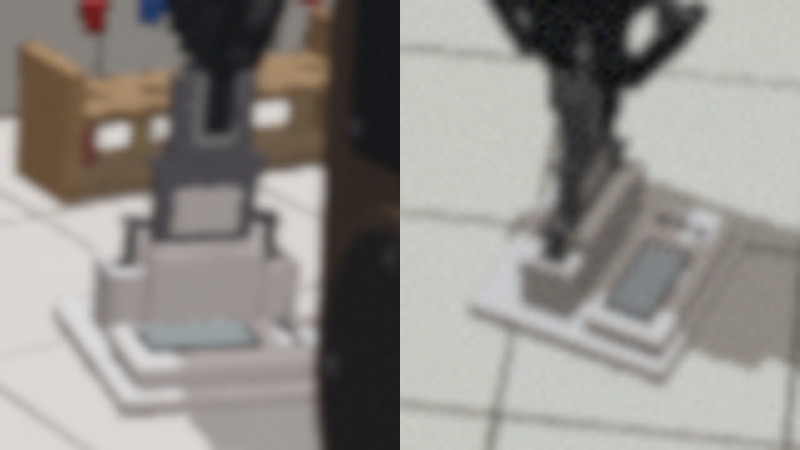

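The foot is entering the slot, centred between the latches (scene crop about (200,240)), and there is no contact force. I'll go on down.

Scaled: 0.02 m is 0.04, 0.015 m is 0.03.

```bash
echo '[[[0, 0, 0.01, 0, 0, 0, 0], [0, 0, 0.02, 0, 0, 0, 0], [0, 0, 0.03, 0, 0, 0, 0], [0, 0, 0.04, 0, 0, 0, 0], [0, 0, 0.04, 0, 0, 0, 0]]]' > mv.in && python3 inch.py mv.in; python3 chk.py
```

```text
time: 8.52
eef_pos: [0.5541, -0.0955, 0.0957]
tcp_rot: [0.812, 0.584, -0.0, -0.0]
contact_force: [0.2, -0.1, 0.3]
opening: 0.132
finger_force: 68.2
[ 0.5541 -0.0955  0.0957] ang -0.32356180163840675 tilt [-0.001   0.0004] need [-0.0003  0.0003 -0.    ] F [ 0.1595 -0.1007  0.2925] 68.21648597717285
```

Bottom should be at about 34 mm, with no side force. Next I'll press through the latches in small steps.

Scaled: 0.01 m is 0.02, 0.008 m is 0.016.

```bash
echo '[[[0, 0, 0.008, 0, 0, 0, 0], [0, 0, 0.016, 0, 0, 0, 0], [0, 0, 0.02, 0, 0, 0, 0]]]' > mv.in && python3 inch.py mv.in 100; echo '[[[0, 0, 0.004, 0, 0, 0, 0], [0, 0, 0.006, 0, 0, 0, 0], [0, 0, 0.006, 0, 0, 0, 0]]]' > mv.in && python3 inch.py mv.in;echo '[[[0, 0, 0.004, 0, 0, 0, 0], [0, 0, 0.006, 0, 0, 0, 0], [0, 0, 0.006, 0, 0, 0, 0]]]' > mv.in && python3 inch.py mv.in; python3 chk.py
```

```text
time: 8.9
eef_pos: [0.5553, -0.0958, 0.0877]
tcp_rot: [0.812, 0.584, 0.0, 0.001]
contact_force: [-2.1, 0.6, 7.3]
opening: 0.125
finger_force: 100.7
time: 9.28
eef_pos: [0.5555, -0.0959, 0.0863]
tcp_rot: [0.812, 0.584, 0.0, 0.001]
contact_force: [-4.4, 0.6, 11.2]
opening: 0.125
finger_force: 101.5
time: 9.65
eef_pos: [0.5556, -0.0959, 0.0838]
tcp_rot: [0.812, 0.584, 0.0, 0.001]
contact_force: [-3.8, 1.4, 11.7]
opening: 0.124
finger_force: 101.8
[ 0.5556 -0.0959  0.0838] ang -0.3226934461105956 tilt [ 0.0013 -0.0007] need [-0.0004 -0.0012 -0.    ] F [-3.846   1.3757 11.7052] 101.81009888648987
```

Scaled: 0.003 m is 0.006, 0.002 m is 0.004.

```bash
for i in 1; do echo '[[[0, -0.001, 0.004, 0, 0, 0, 0], [0, -0.002, 0.006, 0, 0, 0, 0], [0, -0.002, 0.006, 0, 0, 0, 0]]]' > mv.in && python3 inch.py mv.in; done; echo '[[[0, 0, 0.004, 0, 0, 0, 0], [0, 0, 0.006, 0, 0, 0, 0], [0, 0, 0.006, 0, 0, 0, 0]]]' > mv.in && python3 inch.py mv.in; echo '[[[0, 0, 0.004, 0, 0, 0, 0], [0, 0, 0.006, 0, 0, 0, 0], [0, 0, 0.006, 0, 0, 0, 0]]]' > mv.in && python3 inch.py mv.in; python3 chk.py
```

```text
time: 10.02
eef_pos: [0.555, -0.0958, 0.0783]
tcp_rot: [0.812, 0.584, 0.001, 0.002]
contact_force: [1.9, 0.8, 3.4]
opening: 0.126
finger_force: 100.2
time: 10.4
eef_pos: [0.555, -0.0958, 0.0758]
tcp_rot: [0.812, 0.584, 0.001, 0.001]
contact_force: [2.7, -0.6, 8.2]
opening: 0.124
finger_force: 101.1
time: 10.78
eef_pos: [0.5554, -0.0959, 0.0756]
tcp_rot: [0.812, 0.584, 0.001, 0.001]
contact_force: [-2.7, 1.5, 21.0]
opening: 0.129
finger_force: 103.0
[ 0.5554 -0.0959  0.0756] ang -0.32332546737056717 tilt [ 0.0025 -0.0009] need [-0.0004 -0.001  -0.    ] F [-2.7168  1.5254 20.9837] 102.97060132026672
```

The force dropped from 11.7 to 3.4 N, which is the snap. It then rose to 21 N with z stuck at 0.0756, so the underside is at about 14 mm, which is the seat's stop. I'll take one last look.

```bash
echo '[[[0, 0, 0, 0, 0, 0, 0], [0, 0, 0, 0, 0, 0, 0]]]' > mv.in && python3 inch.py mv.in
python3 - <<'E'
from plant import ctrl, optics, sensors, sign_off
import cv2,numpy as np
I=[cv2.cvtColor(optics.read_camera(n)["pixels"],cv2.COLOR_RGB2BGR) for n in("scene","side")]
f=lambda im,x,y,w,h,s:cv2.resize(im[y:y+h,x:x+w],None,fx=s,fy=s,interpolation=cv2.INTER_CUBIC)
cv2.imwrite("pics/e.png",np.hstack([f(I[0],295,150,60,70,7),f(I[0],150,150,188,245,2)[:490,:380]]))
E
```

```text
time: 11.02
eef_pos: [0.5554, -0.0959, 0.0756]
tcp_rot: [0.812, 0.584, 0.001, 0.001]
contact_force: [-2.6, 1.9, 20.5]
opening: 0.125
finger_force: 103.0Traceback (most recent call last):
  File "<stdin>", line 5, in <module>
    return _nx.concatenate(arrs, 1, dtype=dtype, casting=casting)
           ~~~~~~~~~~~~~~~^^^^^^^^^^^^^^^^^^^^^^^^^^^^^^^^^^^^^^^
ValueError: all the input array dimensions except for the concatenation axis must match exactly, but along dimension 0, the array at index 0 has size 490 and the array at index 1 has size 468
```

Run:
```python
from plant import ctrl, optics, sensors, sign_off
import cv2
a=cv2.cvtColor(optics.read_camera("scene")["pixels"],cv2.COLOR_RGB2BGR)[150:230,270:370]
cv2.imwrite("pics/e2.png",cv2.resize(a,None,fx=7,fy=7,interpolation=cv2.INTER_CUBIC))
```

```text
(no output)
```

View pics/e2.png

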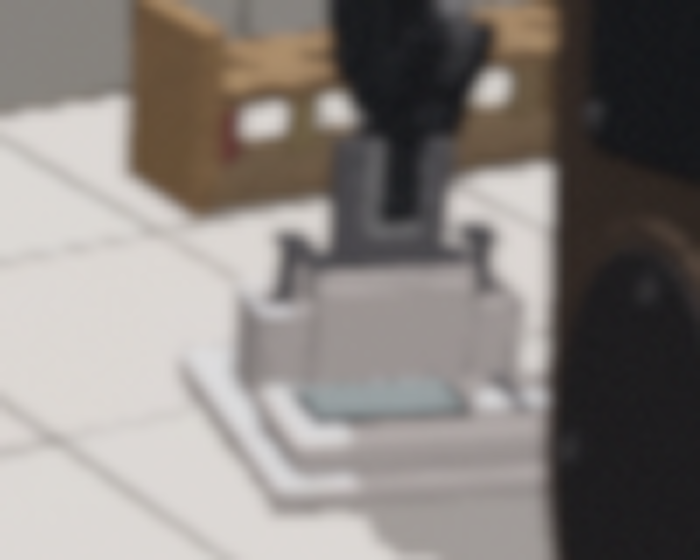

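The picture shows the shoulders at v≈255, below the latch noses at (295,245) and (475,245). The cartridge is upright and the gripper is pressing it down. I'll hand in.

```bash
python3 -c "
from plant import ctrl, optics, sensors, sign_off
print(sign_off())"
```

```text
the job is handed in; nothing more can be done
None
```

I handed the job in with the cartridge snapped into the reader and pressed to the seat's stop with about 20 N, gripper still holding it; the blank and the other items were not touched, though no verdict came back and the latch and seat readings are inferred from force, height and the last picture.

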